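# Free the wedged coins in the change machine

### The job

Some coins have wedged part-way down the widest coin tube on the inside of the change machine's door: swing the door open to a right angle or wider and leave it open, then press the wedged coins down that tube with the wooden coin stick until they sit hard on the coins below, firmly but without ramming them. Then stand the stick back in its hole in the pen block. Leave the goods on the counter where they are.

Things in the scene. Friction and masses are not known exactly. Their poses are not given: they have to be found in the camera images.
- machine: the change machine, a grey steel box fixed on the counter, 240 mm deep, 260 wide, 240 high; origin under its centre, its front (with the white door) faces its own -x, z up. The door is 252 mm wide, 18 thick, its top edge at z = 0.234, hung on an upright hinge along the right-hand front edge as one faces it (own -y side).
- door (a joint): opening angle of the machine's door (rad): 0 shut, grows as it opens, up to 1.9; seen from above it opens counter-clockwise. A sprung ball catch holds it shut: it takes about 12 N at the handle and lets go within the first 5 mm; after that the hinge is stiff (about 2 N at the handle) and the door stays where it is left.
- door_hinge (a point): fixed point on the door's upright hinge line, in the plane of the door's outer face when shut, at the handle's height (z = 0.212).
- door_handle (a point): centre of the door's handle: level steel bar, 12 mm thick, 110 long, along the door near its top and free edge, z = 0.212. Its centre line is 45 mm out from the door's outer face (39 mm clear behind it, open from above between end posts 98 mm apart). It is 185 mm from the hinge along the door. Turns with the door; x points square into the door, y along the bar away from the hinge.
- tube_mouth (a point): centre of the open top (z = 0.150) of the widest coin tube: upright, clear plastic, 38 mm outside, 33 inside, on the door's inner side, 150 mm from the hinge along the door, axis 34 mm in from the door's inner face. It rides with the door, under the roof while shut; axes as door_handle. Two narrower filled tubes, equally high, stand beside it towards the hinge.
- stuck_coins: the wedged coins: 3 coins, 28 mm across, 7.5 mm high together; origin at the centre of the underside, z up. They hang in the widest tube, underside 38 to 46 mm below its mouth, give way at about 5 N, stay where they are pushed to and stop dead on the coins below.
- coin_pile: the coins lying in the same tube, 28 mm across; origin at the centre of the pile's top, which is 67 to 85 mm below the mouth. They do not yield. The wedged coins are home when they lie on it and were pressed on it with 5 N or more beyond what moves them (some 12 to 20 N on the stick).
- stick_grip (a point): the coin stick, plain light wood, upright: round shaft 16 mm across, 145 long, and on top a round handle 24 mm across, 60 long; about 60 g. This point is the centre of the handle, 175 mm above the tip; z points from tip to handle. It starts standing in the middle hole of the pen block.
- stick_hole (a point): centre of the mouth (z = 0.070) of the middle hole of the pen block, a fixed brown wooden block 60 x 150 mm, 70 high; the hole is 22 mm across, 60 deep (floor at z = 0.010). y runs along the block. Two marker pens stand in its other holes, 55 mm to either side along y, tops at z = 0.126.
- stick_tip (a point): centre of the flat lower end of the coin stick's shaft.
- tape_roll: roll of yellow packing tape lying flat, 100 mm across, 48 high; origin at the centre of its underside. To be left alone.
- spray_can: spray can, 54 mm across, 160 high; origin under its centre. To be left alone.
- glue_bottle: white glue bottle, 48 mm across, 120 high; origin under its centre. To be left alone.
- carton_a: small carton 110 x 75 x 45 mm; origin under its centre. To be left alone.
- carton_b: small carton 100 x 80 x 50 mm; origin under its centre. To be left alone.
- calculator: desk calculator 140 x 100 x 20 mm; origin under its centre. To be left alone.
- sweet_jar: clear jar with white cap, 84 mm across, 130 high; origin under its centre. To be left alone.
There are look-alikes about, which are no part of the job. Of the things shaped like the part that bears stick_grip, the wooden one is meant.

How it is judged (in metres and radians):
On the way, in this order (a step that is already met when the one before it is completed fails the run):
1. the door has been swung open to a right angle or wider (value of joint door above 1.45 rad), for 0.2 s.
2. the wedged coins are pressed firmly onto the pile by the tip of the stick, the door being open (contact force between stuck_coins and coin_pile above 5 N and distance between stick_tip and stuck_coins below 0.016 m and value of joint door above 1.3 rad), for 0.1 s.
At the end, for the whole second after the job is handed in: The door still stands open by at least 1.3 rad (75 degrees), the wedged coins lie on the pile (underside within 3 mm of its top), and the stick stands in the middle hole of the pen block, its tip within 12 mm of the hole's axis and lower than z = 0.02, leaning less than 0.2 rad (value of joint door above 1.3 rad and distance between stuck_coins and coin_pile below 0.003 m and horizontal distance between stick_tip and stick_hole below 0.012 m and height (world z) of stick_tip below 0.02 m and angle between stick_tip's own z axis and vertical below 0.2 rad); the robot touches nothing.
It fails at once if the coins are rammed onto the pile with more than 60 N (contact force between stuck_coins and coin_pile above 60 N).
It fails at once if goods on the counter are shifted by more than 40 mm (distance of any of tape_roll, spray_can, glue_bottle, carton_a, carton_b, calculator, sweet_jar from where it was at the start of the episode above 0.04 m).
It also fails if it takes over 72 s, if anything falls off the work surface, if the arm or the gripper's body presses on something with over 40 N, if the wrist force passes 120 N, or if a joint passes its speed limit or range.

### The arm

A 6-joint arm with a two-finger parallel gripper is mounted at the origin on the work surface. World frame = base frame: x ahead of the robot, y to its left, z up, the work surface at z = 0. Lengths are in mm, angles in rad, forces in N, time in s.
With the tool pointing down it reaches from about 275 to 825 mm from the base axis. Payload 5.2 kg.
Tool frame: the origin (TCP) lies at the very end of the fingers, on their centre line; the grasp point (between the pads) lies 19 mm behind it; z points along the fingers, y is the direction in which the jaws open and shut (so a half turn about z gives the same grasp; the last joint's range is limited). The gripper opens to 93 mm and grips with 3 to 60 N. Pads are 15 mm wide; open, the fingers measure 128 mm over their backs; the gripper's body (75 mm by 188 mm) begins 65 mm behind the grasp point.
Start: joints at [1.121, 0.259, 1.535, -0, 1.348, -0.203], TCP at [134.343, 533.345, 181.653] pointing down, gripper open.
Joint ranges: [-3.14, 3.14], [-0.91, 2.08], [0.19, 2.58], [-1.22, 4.36], [0.22, 2.71], [-3.12, 3.12]. Speed limits (rad/s): [2.57, 2.57, 3.14, 3.14, 3.14, 3.14].

### API

Orientations are given as [roll, pitch, yaw] about the fixed x, y, z axes, in that order (R = Rz(yaw) Ry(pitch) Rx(roll)).
In Python, from bench import robot gives the robot as it stands. The module is installed in compiled form; this text tells all that it offers. Calls block until the motion is done:
- robot.move_ptp(position, orientation): joint-space move of the TCP to a pose.
- robot.move_linear(position, ori=None, speed=150, f_stop=None): straight line of the TCP; ori=None keeps the orientation; speed is the mean speed in mm/s. With f_stop (N) it stops when the force on the tool has changed by that much, and returns True; else False.
- robot.move_j(angles): joint-space move.
- robot.move_gripper(opening): opening from 0.0 (shut) to 1.0 (fully open); the grip force is fixed at half the most; returns when the fingers have stopped.
- robot.sleep(seconds).
- robot.inverse_kinematics(position, orientation): joint angles nearest the present ones, or None.
- robot.get_image(name): name is "scene" or "top"; returns a dict with "img" (480x640x3 uint8, blue, green, red), "fovy" (degrees; the focal length in pixels is half the picture's height over the tangent of half this angle, whatever the lens; pixels are square), "cx", "cy" (the principal point, pixels), "eye" and "orientation" of the camera in the world. Camera axes: x right, y down, z forward; pixel columns grow to the right and rows downward; lengths in mm; the calibration is good to about 2 mm. A picture is of the moment at which its call begins. There is no depth.
A pose or a line that the arm cannot do raises robot.MotionError and nothing moves.
- robot.hand_in(): hands the job in, once; it reports no verdict.
Readings, each from a call of its own:
- robot.current_t(): time.
- robot.current_qpos(): joint angles.
- robot.current_joint_vel(): joint speeds.
- robot.current_joint_efforts(): joint torques, N m.
- robot.current_tcp_pos(): TCP position.
- robot.current_eef_rot(): TCP orientation.
- robot.current_contact_force(): force on the tool from outside, world axes, zero at the start.
- robot.current_ft_torque(): the same for the moment, N m.
- robot.current_gripper_width(): opening from 0.0 (shut) to 1.0 (fully open).
Only numpy, scipy, OpenCV 4.12 (cv2) and the standard library are available. Lean on these libraries where they do the work, as an engineer would, in place of code of your own. Each camera call takes 0.05 s, during which the arm holds its last target.

## Working session

There is one attempt and no reset: what is moved stays moved. The work goes in short steps, each a Python script; the robot and the scene stay as the last script left them, time stands still between calls to the robot, and variables do not carry over. Pictures are saved under pics/ and viewed, and the job is handed in when it is done.

```bash
mkdir -p pics; cat > h.py <<'E'
import numpy as np, cv2, pickle
from scipy.spatial.transform import Rotation as Rn
def ray(c,u,v):
    f=240/np.tan(np.radians(c['fovy'])/2) 
    R=c['R']; d=R@np.array([(u-c['cx'])/f,(v-c['cy'])/f,1.]); return np.array(c['eye'],float),d/np.linalg.norm(d)
def onz(c,u,v,z):
    e,d=ray(c,u,v); return e+d*(z-e[2])/d[2]
def tri(c1,p1,c2,p2):
    e1,d1=ray(c1,*p1);e2,d2=ray(c2,*p2)
    A=np.stack([d1,-d2],1);s=np.linalg.lstsq(A,e2-e1,rcond=None)[0]
    a=e1+s[0]*d1;b=e2+s[1]*d2
    return (a+b)/2,np.linalg.norm(a-b)
def proj(c,P):
    f=240/np.tan(np.radians(c['fovy'])/2); q=c['R'].T@(np.array(P)-c['eye']); return f*q[0]/q[2]+c['cx'],f*q[1]/q[2]+c['cy']
def fix(im):
    c=dict(im); o=np.array(c['orientation'],float)
    c['R']=o if o.shape==(3,3) else Rn.from_euler('xyz',o).as_matrix(); c['eye']=np.array(c['eye'],float); return c
def snap(robot,name,tag):
    c=fix(robot.get_image(name)); cv2.imwrite(f'pics/{tag}.png',c['img']); pickle.dump(c,open(f'pics/{tag}.pkl','wb')); return c
def load(tag): return pickle.load(open(f'pics/{tag}.pkl','rb'))
def crop(tag,x0,y0,w,h,s,out):
    c=load(tag); cv2.imwrite(f'pics/{out}.png',cv2.resize(c['img'][y0:y0+h,x0:x0+w],None,fx=s,fy=s,interpolation=cv2.INTER_CUBIC))
E
python3 - <<'E'
from bench import robot
from h import *
for n in ['scene','top']:
    c=snap(robot,n,n+'0'); print(n,c['fovy'],c['cx'],c['cy'],c['eye'],c['orientation'],c['img'].shape)
print(robot.current_t(),robot.current_tcp_pos(),robot.current_eef_rot())
E
```

```text
scene 47.45184200772203 316.31997148306505 237.7354112748103 [1309.03935118 -212.60381273 1223.78203978] [-2.48276293 -0.00257856  1.27762196] (480, 640, 3)
top 50.96791174941127 317.60821937792105 235.68693722961714 [ 215.86140729   10.24077186 1515.23628101] [-2.93785065e+00 -1.39165611e-03 -1.59436945e+00] (480, 640, 3)
0.1 [134.11645464 532.83428106 180.89558015] [-3.13996820e+00 -3.08317321e-04  2.89475249e+00]
```

View pics/scene0.png

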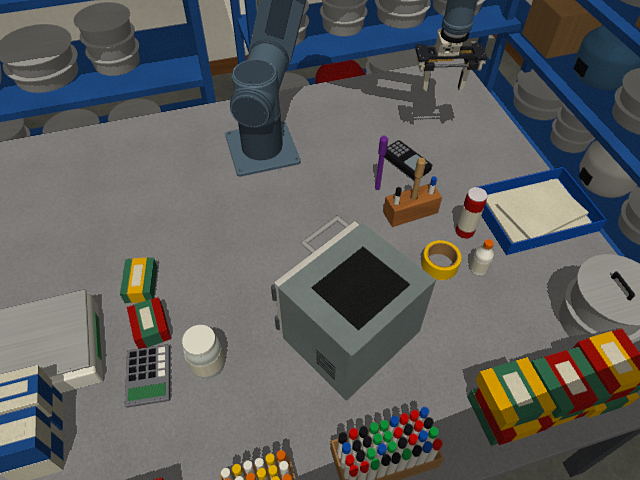

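View pics/top0.png

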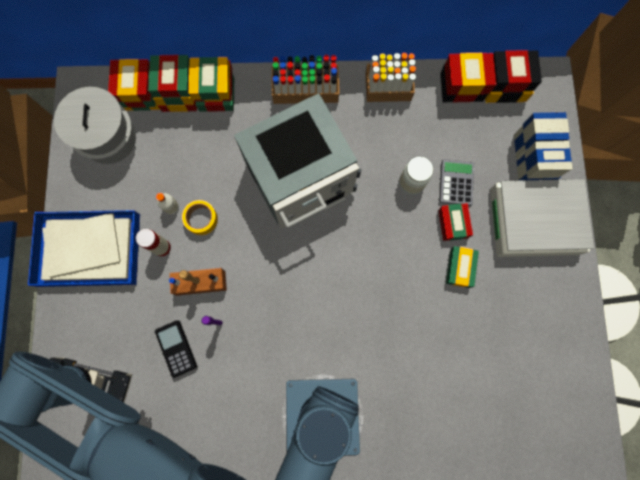

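The scene picture shows the machine (~355,300) with its handle at (325,232), the pen block with the wooden stick at (418,180), and a purple look-alike at (381,160). The top view shows the same layout: handle (303,208), pen block (198,280), purple stick (210,321). Next I'll look at enlarged crops.

```bash
python3 - <<'E'
from h import *
crop('scene0',265,200,180,135,4.4,'s_mach'); crop('top0',230,90,140,140,4.2,'t_mach')
crop('scene0',370,125,90,110,5.4,'s_pen'); crop('top0',150,225,110,110,5.4,'t_pen')
a=cv2.imread('pics/s_mach.png');
E
```

```text
(no output)
```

View pics/s_mach.png

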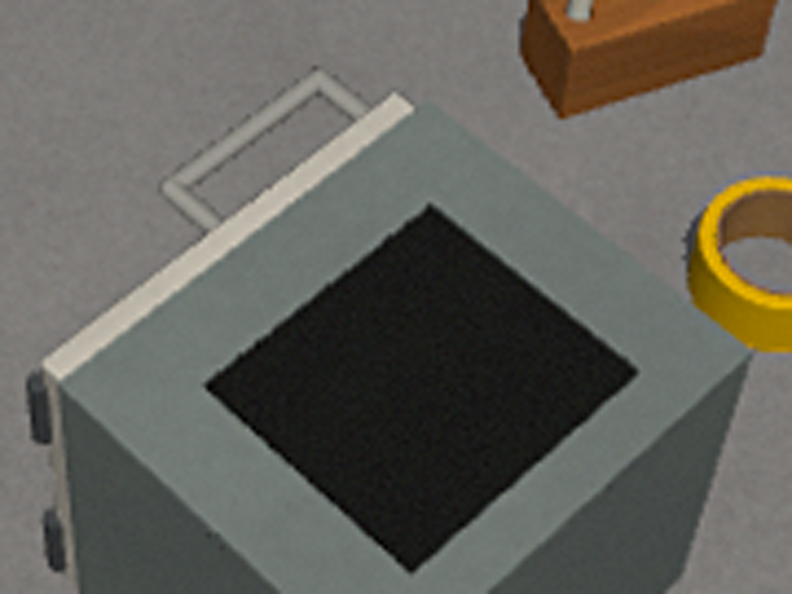

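View pics/t_mach.png

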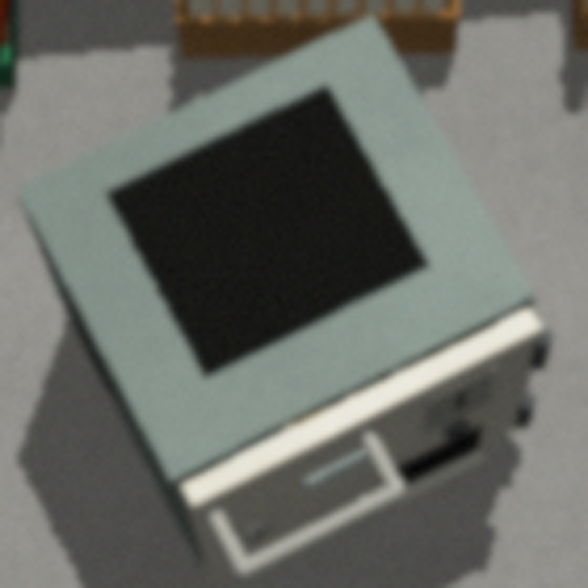

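View pics/s_pen.png

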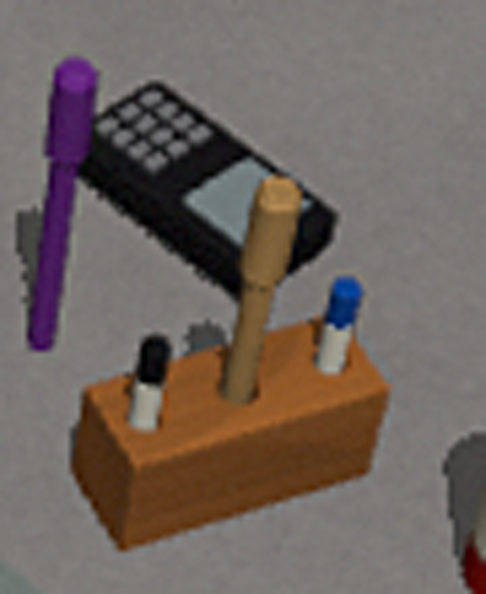

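View pics/t_pen.png

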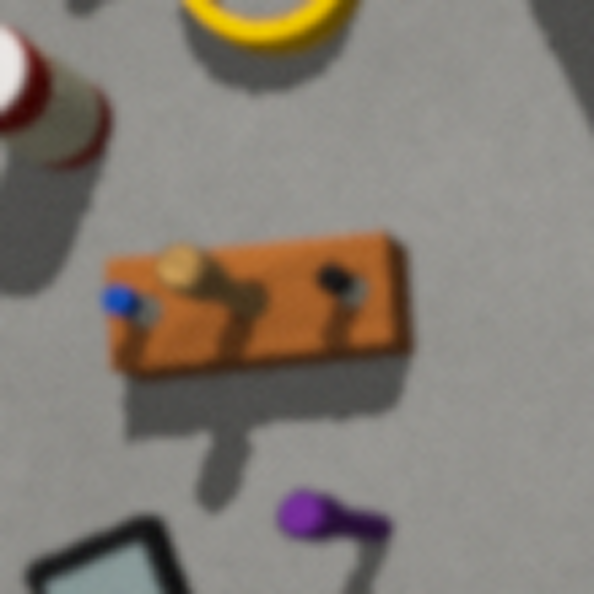

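```bash
cat > m.py <<'E'
from h import *
S=load('scene0');T=load('top0')
def sm(U,V):return 265+(U+.5)/4.4-.5,200+(V+.5)/4.4-.5
def tm(U,V):return 230+(U+.5)/4.2-.5,90+(V+.5)/4.2-.5
def sp(U,V):return 370+(U+.5)/5.4-.5,125+(V+.5)/5.4-.5
def tp(U,V):return 150+(U+.5)/5.4-.5,225+(V+.5)/5.4-.5
for n,a,b in [('bar free',sm(319,80),tm(241,564)),('bar hinge',sm(172,186),tm(398,488)),('door free out',sm(398,95),tm(190,502)),('door hinge out',sm(45,364),tm(543,325)),('door free in',sm(412,108),tm(180,484)),('door hinge in',sm(62,380),tm(531,310)),
 ('roof back L',sm(749,354),tm(20,188)),
 ('stick top',sp(278,190),tp(181,266)),('stick@hole',sp(240,393),tp(247,300)),('blk a',sp(388,388),tp(106,260)),('blk b',sp(139,465),tp(387,234)),('blk c',sp(84,387),tp(408,352)),('purple top',sp(76,74),tp(303,516)),('pen blue top',sp(348,288),tp(118,299)),('pen blk top',sp(155,343),tp(330,276))]:
    P,e=tri(S,a,T,b); print(n,P.round(1),round(e,1))
E
python3 m.py
```

```text
bar free [518.1  81.8 214.5] 1.3
bar hinge [565.5 -17.  215.4] 1.9
door free out [554.5 112.9 233. ] 0.1
door hinge out [ 666.  -111.   233.2] 3.3
door free in [565.8 118.  233.8] 2.1
door hinge in [ 676.6 -104.6  231.7] 2.0
roof back L [763.8 220.6 239.6] 0.8
stick top [391.8 354.4 213.6] 1.2
stick@hole [392.5 357.3  66. ] 0.7
blk a [415.1 431.6  70.4] 0.2
blk b [426.3 284.2  69.6] 4.3
blk c [364.  275.6  65.5] 9.9
purple top [272.2 296.4 200.4] 1.8
pen blue top [387.6 409.9 124.6] 1.7
pen blk top [396.4 300.2 126.3] 0.2
```

```bash
cat >> h.py <<'E'
phi=0.458
IN=np.array([np.cos(phi),np.sin(phi),0]);DD=np.array([-np.sin(phi),np.cos(phi),0])
HANDLE=np.array([541.8,32.4,212.]); HINGE=HANDLE-185*DD+45*IN
def rot(a):return Rn.from_euler('z',a).as_matrix()
def door(a,along,inn,z): # point on door at opening a
    P=HINGE+rot(a)@(along*DD+inn*IN); P[2]=z; return P
E
python3 - <<'E'
from h import *
T=load('top0');S=load('scene0')
print(HINGE.round(1))
for n,u,v,z in [('cartonY',463,267,45),('cartonR',456,221,45),('calc',457,183,20),('jar cap',419,168,130)]:
    print(n,onz(T,u,v,z).round(0))
for a in [1.4,1.5,1.57,1.65,1.8]:
    print(a,door(a,252,0,0).round(0),door(a,240,-51,0).round(0),door(a,185,-45,0).round(0),door(a,150,52,150).round(0))
E
```

```text
[ 664.  -113.6  212. ]
cartonY [ 415. -425.   45.]
cartonR [ 555. -415.   45.]
calc [ 681. -435.   20.]
jar cap [ 695. -296.  130.]
1.4 [ 422. -185.    0.] [ 448. -231.    0.] [ 499. -209.    0.] [ 505. -106.  150.]
1.5 [ 431. -209.    0.] [ 461. -251.    0.] [ 510. -225.    0.] [ 505. -122.  150.]
1.57 [ 438. -225.    0.] [ 471. -265.    0.] [ 518. -236.    0.] [ 506. -133.  150.]
1.65 [ 447. -243.    0.] [ 484. -280.    0.] [ 528. -247.    0.] [ 508. -146.  150.]
1.8 [ 469. -273.    0.] [ 511. -305.    0.] [ 549. -266.    0.] [ 515. -169.  150.]
```

```bash
python3 - <<'E'
from bench import robot
from h import *
yaw0=phi+np.pi/2-0
p=HANDLE.copy(); 
robot.move_gripper(0.42)
q=robot.current_tcp_pos(); robot.move_linear([q[0],q[1],380],speed=250)
robot.move_ptp([p[0],p[1],330],[np.pi,0,yaw0])
print(robot.current_qpos(),robot.current_tcp_pos(),robot.current_gripper_width())
for a in np.linspace(0,1.65,6):
    j=robot.inverse_kinematics(list(door(a,185,-45,191)),[np.pi,0,yaw0+a]); print(None if j is None else np.round(j,2))
snap(robot,'scene','scene1');snap(robot,'top','top1');print(robot.current_t())
crop('scene1',230,100,220,165,3.6,'s1');crop('top1',220,120,160,120,5,'t1')
E
```

```text
[-1.44389956e-01  1.90558551e-01  1.26857346e+00  3.00874859e-04
  1.68216771e+00 -6.03771717e-01] [541.72487016  33.31936301 330.20362897] 0.4190394612708082
[-0.15  0.24  1.54  0.    1.36 -0.6 ]
[-0.25  0.16  1.63  0.    1.34 -1.04]
[-0.38  0.13  1.67  0.    1.34 -1.5 ]
[-0.5   0.15  1.65  0.    1.34 -1.95]
[-0.59  0.22  1.57  0.    1.36 -2.37]
[-0.63  0.31  1.44  0.    1.39 -2.74]
4.4417
```

View pics/s1.png

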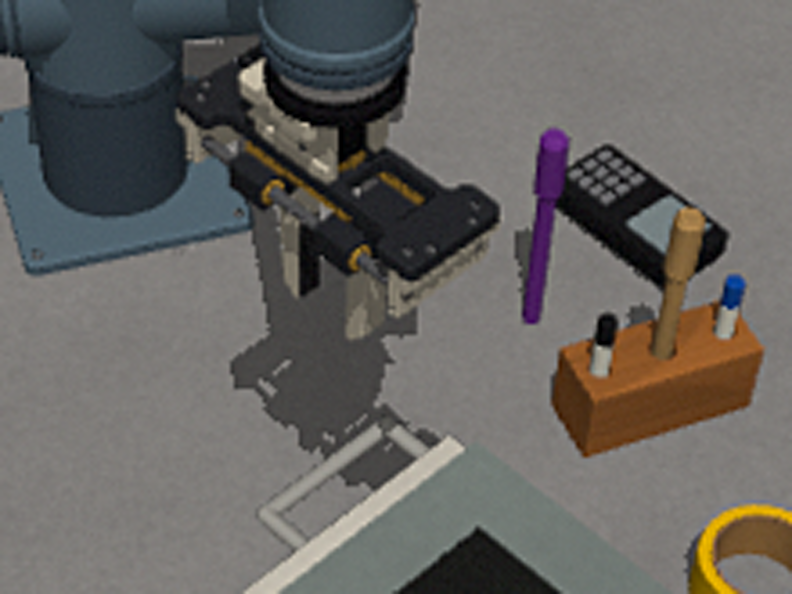

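View pics/t1.png

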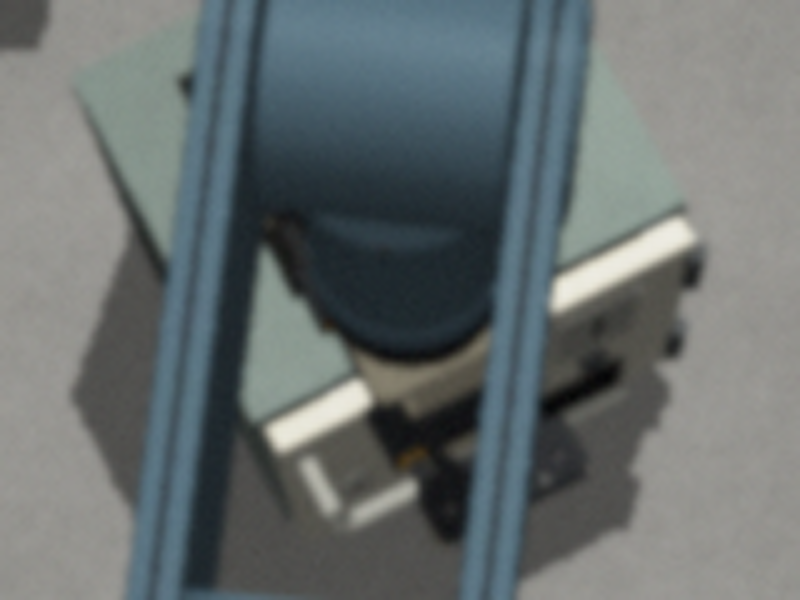

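The hand is squarely over the bar (scene crop: bar from (265,513) to (380,430), fingers above it), and the jaws open at right angles to the bar. Next: descend and grip.

```bash
python3 - <<'E'
from bench import robot
from h import *
yaw0=phi+np.pi/2
p=HANDLE
print(robot.move_linear([p[0],p[1],191],ori=[np.pi,0,yaw0],speed=120,f_stop=8),robot.current_tcp_pos())
robot.move_gripper(0.0)
print(robot.current_gripper_width(),robot.current_gripper_width()*93,robot.current_contact_force().round(1))
q=door(0.08,185,-45,191)
print(robot.move_linear(list(q),ori=[np.pi,0,yaw0+.08],speed=40,f_stop=45),robot.current_contact_force(),robot.current_tcp_pos(),q,robot.current_t())
snap(robot,'scene','scene2');crop('scene2',230,150,220,165,3.6,'s2')
E
```

```text
False [542.37958932  32.32491484 191.81324524]
0.006559943470959105 0.6100747427991968 [ 0.1 -0.3 -0.2]
False [-0.01403952 -0.15946008 -0.71065169] [530.6310186   22.15747016 191.09771221] [530.52023147  22.17047826 191.        ] 7.0583
```

View pics/s2.png

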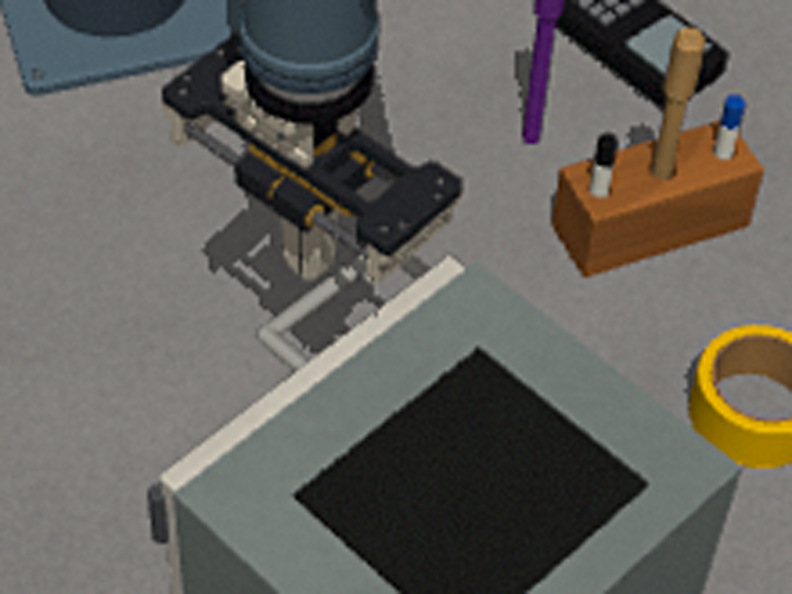

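```bash
python3 - <<'E'
from bench import robot
from h import *
S=load('scene2'); t=robot.current_tcp_pos(); print(t,robot.current_eef_rot())
for P in [t,[t[0],t[1],212],HANDLE,HANDLE+55*DD,HANDLE-55*DD]:
    u,v=proj(S,P); print(round(u,1),round(v,1),((u+.5-280)*8-.5).round(),((v+.5-190)*8-.5).round())
crop('scene2',280,190,95,70,8,'s2b')
snap(robot,'top','top2');crop('top2',240,160,120,90,6.5,'t2b')
E
```

```text
[530.68995128  22.22650152 191.06935549] [3.14132248e+00 8.87509867e-05 2.10820882e+00]
315.2 233.3 285.0 350.0
315.2 227.9 285.0 306.0
320.6 230.4 329.0 327.0
337.2 218.3 461.0 230.0
303.4 243.0 191.0 428.0
```

View pics/s2b.png

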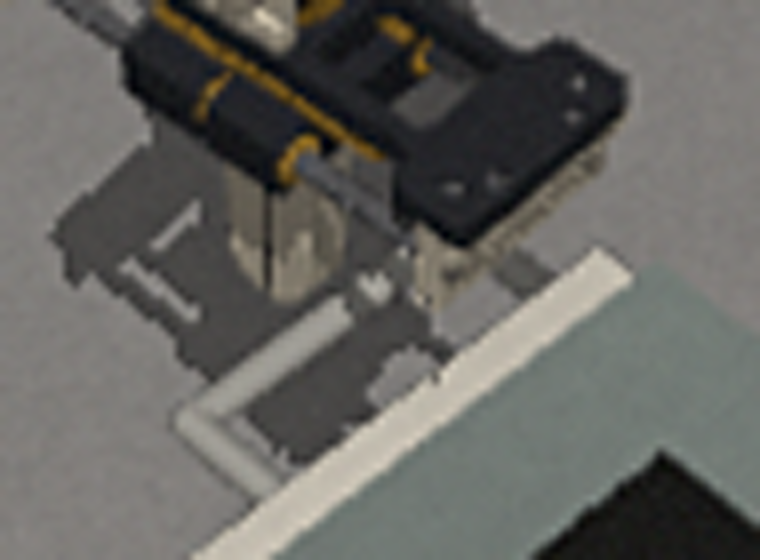

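View pics/t2b.png

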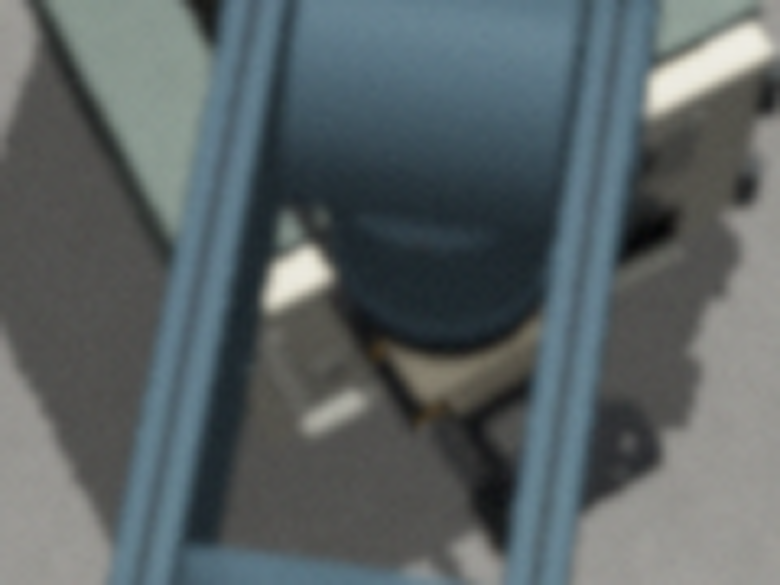

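```bash
python3 - <<'E'
from h import *
S=load('scene0'); t=[134.1,532.8,180.9]
R=Rn.from_euler('xyz',[np.pi,0,2.8947]).as_matrix()
for nm,tt,R in [('scene0',t,R),('scene1',[541.7,33.3,330.2],Rn.from_euler('xyz',[np.pi,0,phi+np.pi/2]).as_matrix()),('scene2',[530.7,22.2,191.1],Rn.from_euler('xyz',[np.pi,0,2.108]).as_matrix())]:
    c=load(nm); im=c['img'].copy()
    w={'scene0':46.5,'scene1':19.5,'scene2':0}[nm]
    L=[]
    for s in (-1,1):
        for zz in (0,-19,-84):
            P=np.array(tt)+R@np.array([0,s*w,zz]); u,v=proj(c,P); L.append((u,v)); 
    u0,v0=map(int,proj(c,tt)); 
    x0,y0=max(0,min(640-90,u0-45)),max(0,min(480-70,v0-45))
    im=cv2.resize(im[y0:y0+70,x0:x0+90],None,fx=8,fy=8,interpolation=cv2.INTER_CUBIC)
    for i,(u,v) in enumerate(L): cv2.circle(im,(int((u+.5-x0)*8),int((v+.5-y0)*8)),3,[(0,0,255),(0,255,0),(255,0,0)][i%3],-1)
    cv2.imwrite(f'pics/chk_{nm}.png',im)
E
```

```text
(no output)
```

View pics/chk_scene0.png

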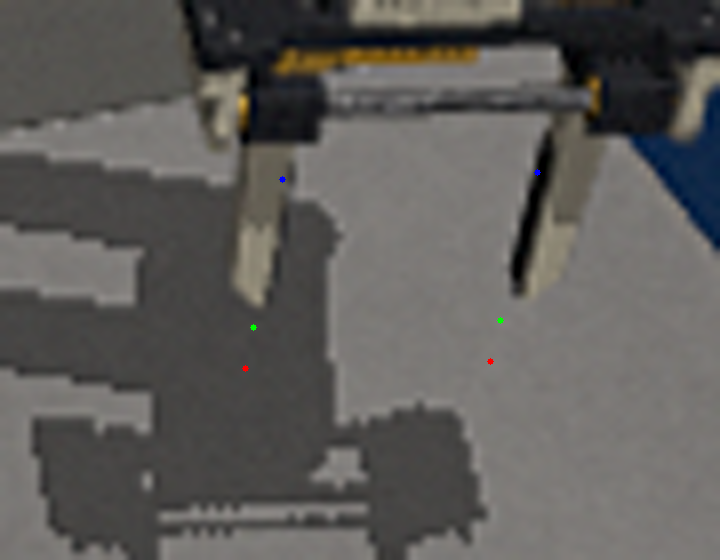

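View pics/chk_scene1.png

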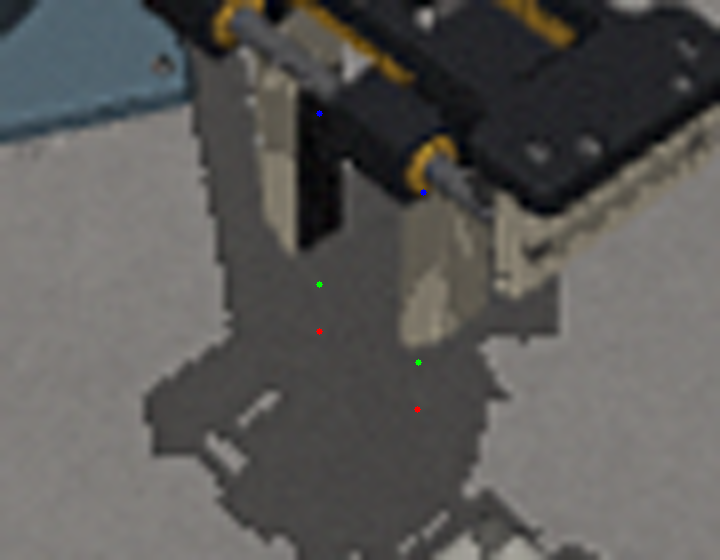

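View pics/chk_scene2.png

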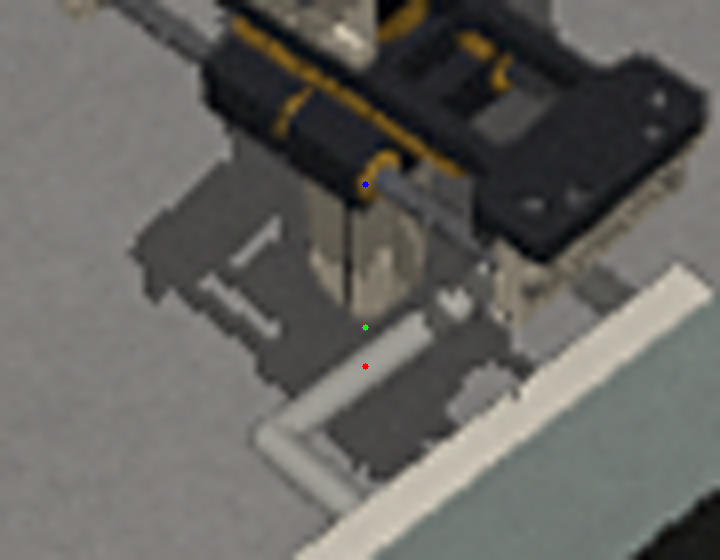

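The reported TCP projects about 28–30 mm beyond the visible fingertips in all three pictures. For example, in the last crop the tip is at row ~312 and the TCP projects to row 366. The jaws also shut above the bar without catching it. I'll measure the offset by touching the bar's top with the fingers shut.

```bash
python3 - <<'E'
from bench import robot
from h import *
yaw0=phi+np.pi/2
p=HANDLE
robot.move_linear([p[0],p[1],205],ori=[np.pi,0,yaw0],speed=120)
print(robot.move_linear([p[0],p[1],165],speed=25,f_stop=4),robot.current_tcp_pos(),robot.current_contact_force(),robot.current_t())
snap(robot,'scene','scene3');crop('scene3',280,190,95,70,8,'s3b')
E
```

```text
True [541.76358832  32.40816483 181.17738522] [-0.45269355 -0.8469391   4.80893872] 8.4583
```

View pics/s3b.png

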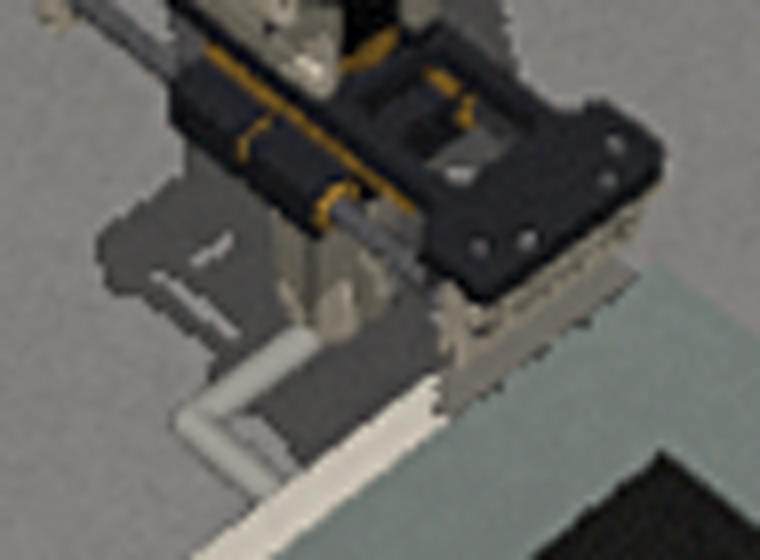

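```bash
python3 - <<'E'
from bench import robot
from h import *
print(robot.current_contact_force(),robot.current_ft_torque(),robot.current_tcp_pos(),IN,DD)
snap(robot,'top','top3')
for nm in['scene3']:
    c=load(nm); im=c['img'].copy(); x0,y0=280,160
    tt=np.array(robot.current_tcp_pos());R=Rn.from_euler('xyz',[np.pi,0,phi+np.pi/2]).as_matrix()
    im=cv2.resize(im[y0:y0+90,x0:x0+100],None,fx=6,fy=6,interpolation=cv2.INTER_CUBIC)
    for w,zz,col in [(0,0,(0,0,255)),(0,-29,(0,255,0)),(0,-37,(255,0,255)),(94,-84,(255,0,0)),(94,-84-29,(255,255,0)),(-94,-84,(255,0,0)),(-94,-113,(255,255,0))]:
        u,v=proj(c,tt+R@np.array([0,w,zz])); cv2.circle(im,(int((u+.5-x0)*6),int((v+.5-y0)*6)),3,col,-1)
    cv2.imwrite('pics/c3.png',im)
E
```

```text
[-0.56778709 -0.13513414  3.77471123] [-0.00027553  0.07016846 -0.03664193] [541.7607175   32.39453898 181.16471006] [0.8969386  0.44215512 0.        ] [-0.44215512  0.8969386   0.        ]
```

View pics/c3.png

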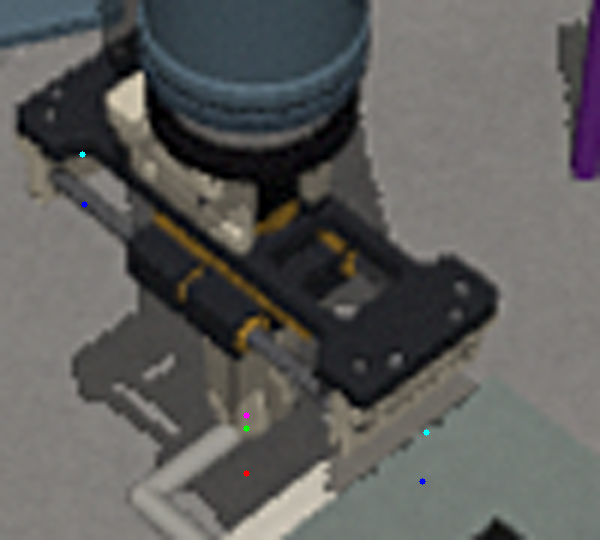

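The moment is negligible, so contact is at the fingertips: they reach the bar at TCP z = 181, not 199. That puts the real tips about 29–37 mm short of the reported TCP. I'll allow 33 mm, descend again and grip.

```bash
python3 - <<'E'
from bench import robot
from h import *
yaw0=phi+np.pi/2
p=HANDLE
robot.move_linear([p[0],p[1],195],speed=120)
robot.move_gripper(0.42)
print(robot.move_linear([p[0],p[1],160],speed=60,f_stop=6),robot.current_tcp_pos())
robot.move_gripper(0.0)
print(robot.current_gripper_width()*93,robot.current_contact_force().round(1),robot.current_t())
snap(robot,'scene','scene4');crop('scene4',270,170,110,85,7,'s4')
E
```

```text
False [541.93413611  32.38546591 160.04283648]
11.122017364287327 [-7.4 -4.2  4.6] 10.9333
```

View pics/s4.png

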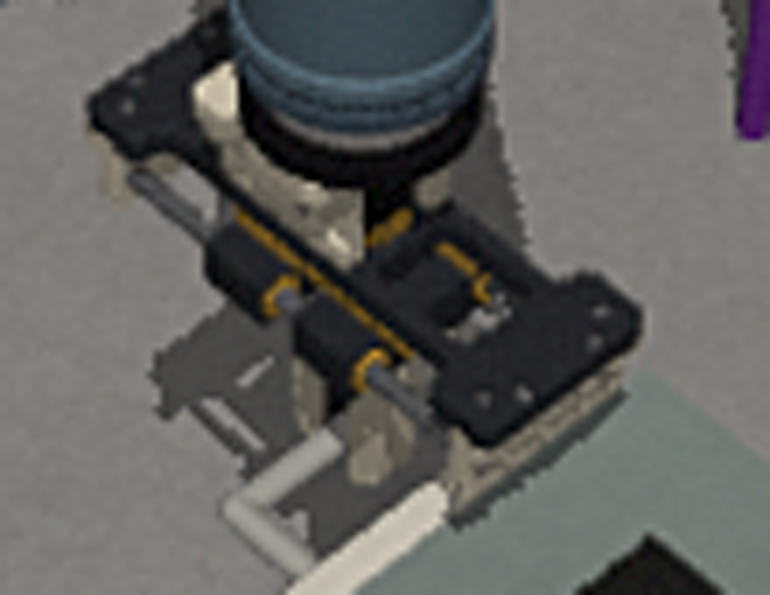

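Gripped at 11 mm, which matches the 12 mm bar. Next I'll swing the door along its arc.

```bash
python3 - <<'E'
from bench import robot
from h import *
yaw0=phi+np.pi/2
print(robot.current_ft_torque().round(2))
def go(a,sp):
    q=door(a,185,-45,160)
    r=robot.move_linear(list(q),ori=[np.pi,0,yaw0+a],speed=sp,f_stop=60)
    print(round(a,2),r,robot.current_contact_force().round(1),np.round(robot.current_tcp_pos()-q,1),round(robot.current_gripper_width()*93,1))
    return r
if not go(.08,30):
    go(.16,60)
print(robot.current_t())
snap(robot,'scene','scene5');crop('scene5',230,150,220,165,3.6,'s5')
E
```

```text
[-0.77  1.29  0.04]
0.08 False [-0.1  3.8  1.6] [0.  0.5 0.2] 11.2
0.16 False [-4.3  1.2  4.6] [-0.8 -0.4  0.1] 11.1
12.0417
```

View pics/s5.png

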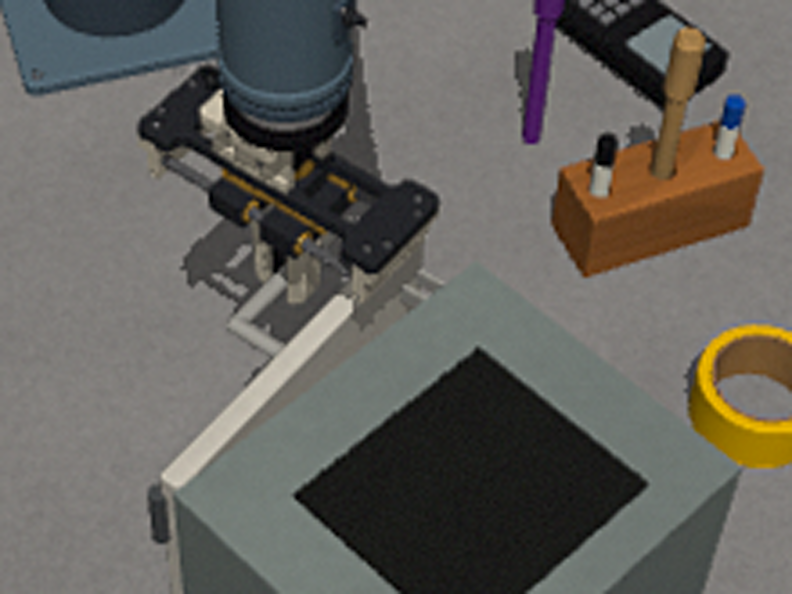

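The door has left its catch and its free edge stands clear at (350,305) in the crop. I'll carry on round the arc.

```bash
python3 - <<'E'
from bench import robot
from h import *
yaw0=phi+np.pi/2
for a in np.linspace(.16,1.66,11)[1:]:
    q=door(a,185,-45,160)
    r=robot.move_linear(list(q),ori=[np.pi,0,yaw0+a],speed=90,f_stop=60)
    print(round(a,2),r,robot.current_contact_force().round(1),np.round(robot.current_tcp_pos()-q,1),round(robot.current_gripper_width()*93,1))
    if r: break
print(robot.current_t())
snap(robot,'scene','scene6');snap(robot,'top','top6')
E
```

```text
0.31 False [-5.3  2.6  5.1] [-0.5 -0.   0.1] 10.9
0.46 False [-6.5  1.2  6.1] [-0.6 -0.2  0.1] 10.7
0.61 False [-6.8  0.1  5.9] [-0.6 -0.6  0.1] 11.1
0.76 False [-6.  -0.3  5.3] [-0.5 -1.   0.1] 11.0
0.91 False [-4.9 -1.7  4.9] [-0.2 -1.4  0.1] 10.9
1.06 False [-5.4 -2.9  4.2] [ 0.1 -1.1  0.1] 11.1
1.21 False [-3.7 -3.5  4.1] [ 0.3 -0.6  0.1] 10.8
1.36 False [-2.6 -3.8  3.3] [ 0.3 -0.   0.1] 10.9
1.51 False [-1.4 -1.6  3.2] [0.4 0.2 0.1] 11.1
1.66 False [1.7 0.  3.3] [0.4 0.5 0.2] 11.3
16.7583
```

View pics/scene6.png

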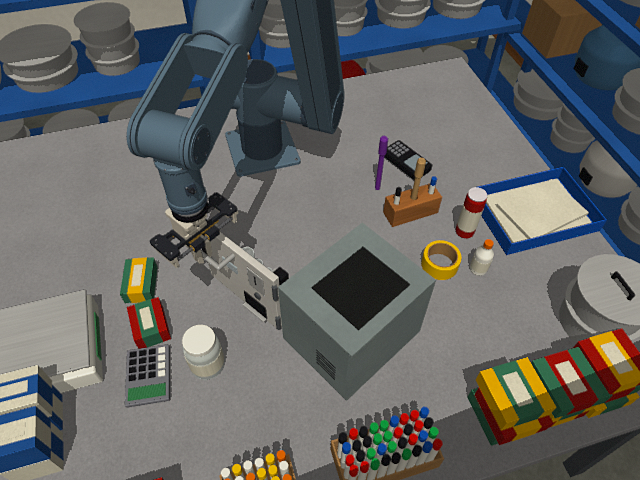

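The door now stands past a right angle. In the picture its free edge is at (225,250) and its inner side faces the machine's front, clear of the goods. I'll release, retreat upward and look.

```bash
python3 - <<'E'
from bench import robot
from h import *
robot.move_gripper(0.42)
q=robot.current_tcp_pos()
print(robot.move_linear([q[0],q[1],300],speed=150,f_stop=15),robot.current_contact_force().round(1))
robot.move_ptp([392,355,330],[np.pi,0,2.118])
robot.move_gripper(0.65)
print(robot.current_qpos().round(2),robot.current_tcp_pos(),robot.current_t())
snap(robot,'scene','scene7');snap(robot,'top','top7')
crop('scene7',220,180,110,100,6,'s7');crop('scene7',340,70,130,150,4,'s7p');crop('top7',290,130,110,130,4.5,'t7')
E
```

```text
False [-1.  -0.4 -0.2]
[ 0.52  0.16  1.3  -0.    1.68 -0.02] [392.03283282 354.97497028 330.00435634] 21.5083
```

View pics/s7.png

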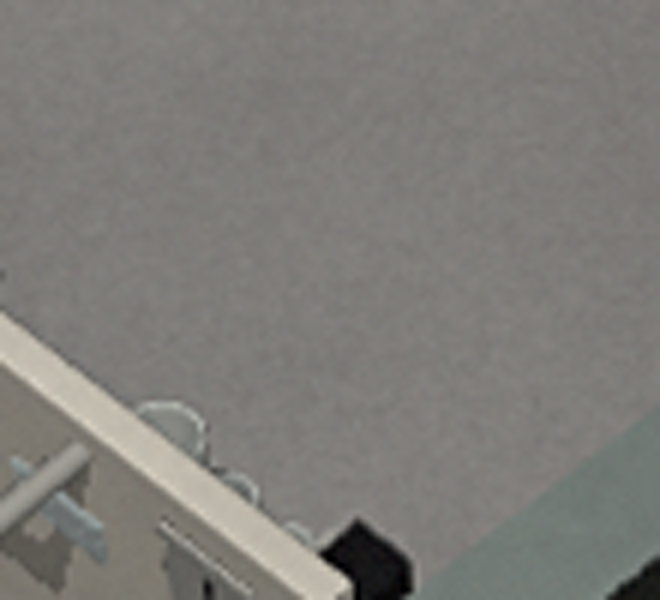

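View pics/t7.png

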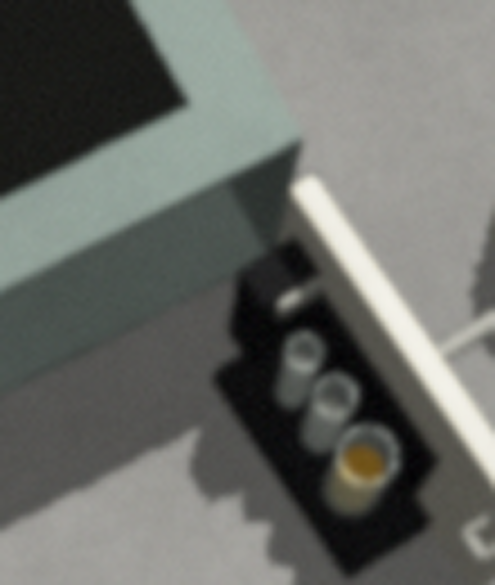

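View pics/s7p.png

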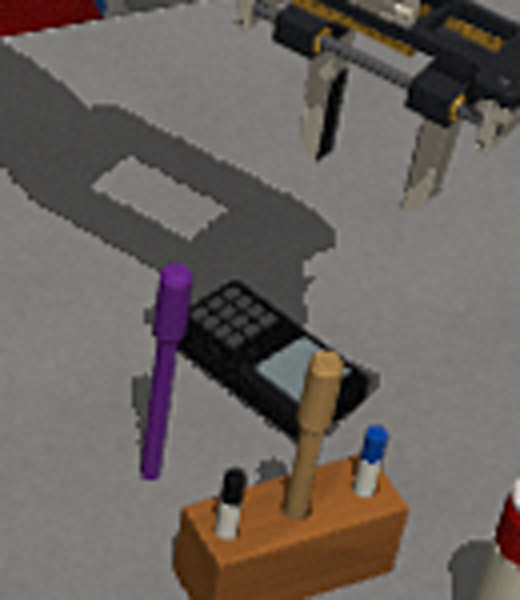

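```bash
python3 - <<'E'
from h import *
S=load('scene7');T=load('top7')
s=lambda U,V:(220+(U+.5)/6-.5,180+(V+.5)/6-.5)
t=lambda U,V:(290+(U+.5)/4.5-.5,130+(V+.5)/4.5-.5)
print(onz(T,*t(367,457),150),onz(S,*s(172,434),150),tri(S,s(172,434),T,t(367,457)))
for U,V in [(335,457),(401,457),(367,424),(367,491)]: print(onz(T,*t(U,V),150).round(1))
# door direction: from top, top edge z=234: hinge end & far points
a=onz(T,*t(303,180),234);b=onz(T,*t(495,462),234);print(a,b,np.arctan2(*(b-a)[1::-1])-(phi+np.pi/2)+2*np.pi)
crop('top7',350,120,120,140,4.5,'t7b')
for al in (1.55,1.6,1.66,1.7): 
    P=door(al,150,52,150);print(al,P.round(1),np.round(proj(T,P),1),np.round(proj(S,P),1))
print(t(367,457),s(172,434))
E
```

```text
[ 507.1500598  -147.14786903  150.        ] [ 508.17336053 -141.22567704  150.        ] (array([ 507.61361012, -144.16154639,  150.21525007]), np.float64(5.9929791966114445))
[ 507.6 -127.4  150. ]
[ 506.7 -168.1  150. ]
[ 528.  -148.1  150. ]
[ 485.8 -146.2  150. ]
[ 658.1768742  -107.06572136  234.        ] [ 484.54892636 -211.34798589  234.        ] 1.65366246982442
1.55 [ 506.1 -130.   150. ] [365.  231.7] [252.5 250.2]
1.6 [ 507.1 -137.9  150. ] [367.8 231.3] [249.5 251.3]
1.66 [ 508.8 -147.3  150. ] [371.2 230.6] [245.9 252.7]
1.7 [ 510.3 -153.5  150. ] [373.4 230. ] [243.5 253.8]
(371.1666666666667, 231.16666666666669) (248.25, 251.91666666666669)
```

View pics/top7.png

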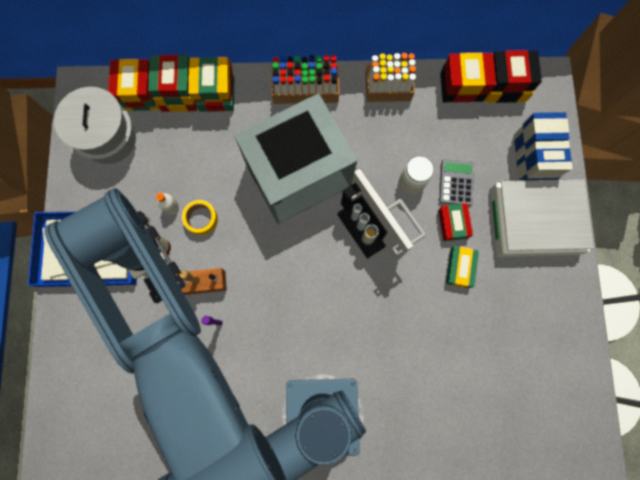

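The top view shows the open tubes with the widest mouth at (371.2,231.2), i.e. (507,−147) on z = 150. The door model at 1.65 rad gives (508.5,−146.5), so they agree. The scene view, half hidden by the door, gives y = −141. Now the stick.

```bash
python3 - <<'E'
from bench import robot
from h import *
print(robot.move_linear([392,355,136],speed=130,f_stop=6),robot.current_tcp_pos(),robot.current_contact_force().round(1))
snap(robot,'scene','scene8')
robot.move_gripper(0.0)
print(robot.current_gripper_width()*93,robot.current_contact_force().round(1),robot.current_t())
snap(robot,'scene','scene9')
a=load('scene8')['img'][110:230,360:460];b=load('scene9')['img'][110:230,360:460]
cv2.imwrite('pics/s89.png',cv2.resize(np.hstack([a,b]),None,fx=4,fy=4,interpolation=cv2.INTER_CUBIC))
E
```

```text
False [392.48608693 355.28983738 136.7462287 ] [ 0.2 -0.6  0.2]
23.566685307575597 [ 0.  -0.2 -0.2] 23.975
```

View pics/s89.png

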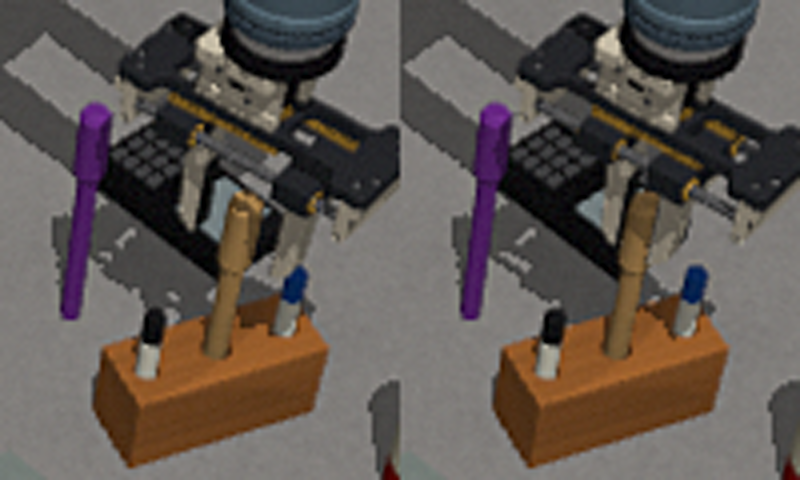

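The stick is held (23.6 mm against a 24 mm handle) and nothing else was touched. I'll lift it straight out, carry it over and check the tip above the tube.

```bash
python3 - <<'E'
from bench import robot
from h import *
robot.sleep(.2); g=robot.current_tcp_pos(); print('grasp tcp',g); pickle.dump(g,open('grasp.pkl','wb'))
robot.move_linear([392,355,320],speed=150)
print(robot.current_contact_force().round(2),robot.current_gripper_width()*93)
robot.move_linear([507.5,-146.5,320],ori=[np.pi,0,2.118],speed=200)
robot.sleep(.3)
print(robot.current_tcp_pos(),robot.current_t())
snap(robot,'scene','scene10');snap(robot,'top','top10')
crop('scene10',190,140,130,140,5,'s10');crop('top10',310,170,120,110,5,'t10')
E
```

```text
grasp tcp [392.01815432 355.01886604 136.00043198]
[ 0.01 -0.69  0.04] 23.604914554776716
[ 507.49432056 -146.3026289   320.0480111 ] 28.625
```

View pics/s10.png

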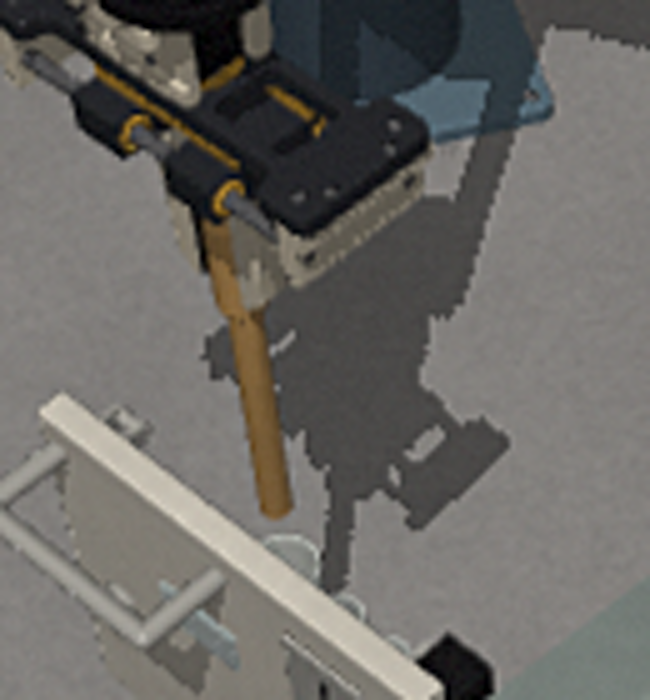

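View pics/t10.png

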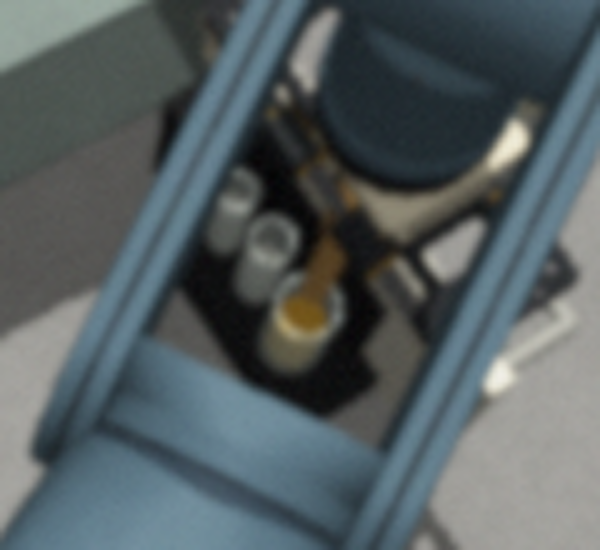

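```bash
python3 - <<'E'
from h import *
S=load('scene10');T=load('top10')
s=lambda P:np.round(((P[0]+.5-190)*5-.5,(P[1]+.5-140)*5-.5))
t=lambda P:np.round(((P[0]+.5-310)*5-.5,(P[1]+.5-170)*5-.5))
for z in (194,339,399): print(z,s(proj(S,[507.5,-146.3,z])),t(proj(T,[507.5,-146.3,z])))
si=lambda U,V:(190+(U+.5)/5-.5,140+(V+.5)/5-.5)
ti=lambda U,V:(310+(U+.5)/5-.5,170+(V+.5)/5-.5)
for n,U,V,z in [('tip',276,509,194),('shaft top',244,313,339)]: print(n,onz(S,*si(U,V),z))
print('tube',t(proj(T,[507.2,-147,150])),s(proj(S,[507.2,-147,150])))
crop('top10',350,205,50,40,14,'t10b')
E
```

```text
194 [274. 508.] [315. 290.]
339 [239. 305.] [347. 224.]
399 [223. 208.] [363. 192.]
tip [ 508.3613471  -145.30821922  194.        ]
shaft top [ 512.85769769 -145.42627918  339.        ]
tube [308. 308.] [281. 563.]
```

View pics/t10b.png

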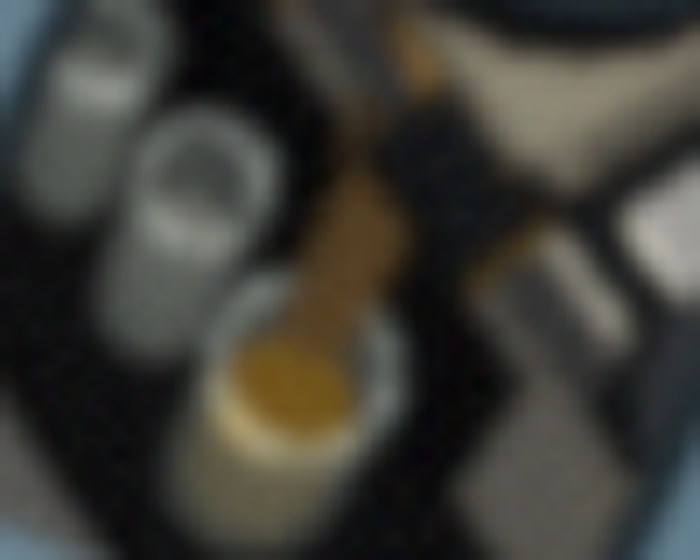

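```bash
python3 - <<'E'
from h import *
out=[]
for nm,x0,y0,w,h,f in [('top7',350,205,50,45,9),('scene7',220,230,50,45,9)]:
    c=load(nm); im=cv2.resize(c['img'][y0:y0+h,x0:x0+w],None,fx=f,fy=f,interpolation=cv2.INTER_CUBIC)
    for C,col in [((507.5,-146.5),(0,0,255)),((507.5,-143.5),(0,255,0))]:
        pts=[]
        for th in np.linspace(0,2*np.pi,40):
            u,v=proj(c,[C[0]+19*np.cos(th),C[1]+19*np.sin(th),150]); pts.append(((u+.5-x0)*f,(v+.5-y0)*f))
        cv2.polylines(im,[np.int32(pts)],True,col,1)
    out.append(im)
cv2.imwrite('pics/ov.png',np.hstack(out))
E
```

```text
(no output)
```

View pics/ov.png

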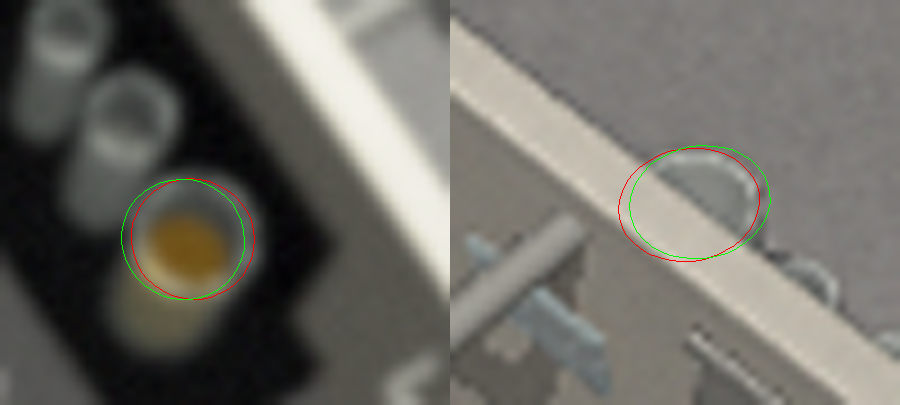

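The tip is where predicted (within 1.5 mm) and the stick is upright. The overlay circle at (507.5,−146.5) fits the rim in both views to about 2 mm. I'll insert it and press slowly with a force stop.

```bash
python3 - <<'E'
from bench import robot
from h import *
print(robot.move_linear([508.3,-147,252],speed=120,f_stop=5),robot.current_tcp_pos().round(1),robot.current_contact_force().round(1))
r=robot.move_linear([508.3,-147,190],speed=20,f_stop=16)
print(r,robot.current_tcp_pos().round(1),robot.current_contact_force().round(1))
for i in range(4):
    robot.sleep(.1); print(robot.current_contact_force().round(1),robot.current_tcp_pos().round(1)[2],robot.current_gripper_width()*93)
print(robot.current_t())
E
```

```text
False [ 508.6 -147.2  252.6] [ 0.8 -0.2  0.1]
True [ 508.6 -147.2  198.8] [-0.6  0.6  4.4]
[-1.1  0.8  4.5] 198.8 23.266656720097142
[-0.9 -0.1  3.9] 198.9 23.457220397077467
[-1.4 -1.   3.3] 198.8 23.306270419916295
[-1.8  0.7  3.3] 198.8 23.5106606695876
32.1833
```

The tip stopped hard at about z = 73, but the force relaxed to ~4 N once the motion stopped. I'll step down in small increments and hold 15–20 N.

```bash
python3 - <<'E'
from bench import robot
from h import *
z=198.8
for i in range(14):
    z-=0.5
    r=robot.move_linear([508.5,-147.1,z],speed=10,f_stop=25)
    robot.sleep(.1); f=robot.current_contact_force(); print(r,round(z,1),robot.current_tcp_pos().round(2)[2],f.round(1))
    if f[2]>16: break
for k in range(4):
    robot.sleep(.1);print(robot.current_contact_force().round(1),robot.current_tcp_pos().round(2))
print(robot.current_t())
E
```

```text
False 198.3 198.81 [-1.   0.8  6.8]
False 197.8 198.8 [-1.9  1.2 10.3]
False 197.3 198.75 [-2.3  0.2 11. ]
False 196.8 198.75 [-1.6  0.2 13.8]
False 196.3 198.71 [-2.5  1.4 16.6]
[-3.3  0.6 16.9] [ 509.09 -147.7   198.68]
[-2.6  0.2 16.8] [ 509.12 -147.68  198.71]
[-3.1  0.6 16.8] [ 509.13 -147.69  198.72]
[-3.2  0.5 16.2] [ 509.09 -147.67  198.69]
34.3333
```

```bash
python3 - <<'E'
from bench import robot
from h import *
robot.move_linear([508.5,-147.1,195.6],speed=10,f_stop=25); robot.sleep(.3)
print(robot.current_contact_force().round(1),robot.current_tcp_pos().round(2))
snap(robot,'scene','scene11');snap(robot,'top','top11')
robot.move_linear([508.5,-147,320],speed=130); robot.sleep(.2)
print(robot.current_contact_force().round(1),robot.current_t())
snap(robot,'scene','scene12');snap(robot,'top','top12')
crop('scene12',190,140,130,140,5,'s12');crop('top12',350,205,50,40,14,'t12')
E
```

```text
[-3.6 -0.5 18.4] [ 509.4  -147.96  198.58]
[ 0.8  0.1 -0.1] 36.2917
```

View pics/s12.png

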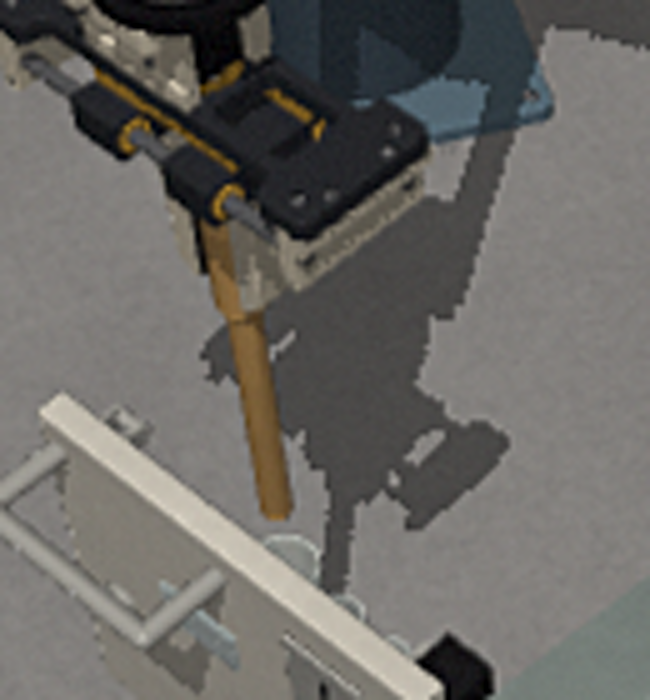

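View pics/t12.png

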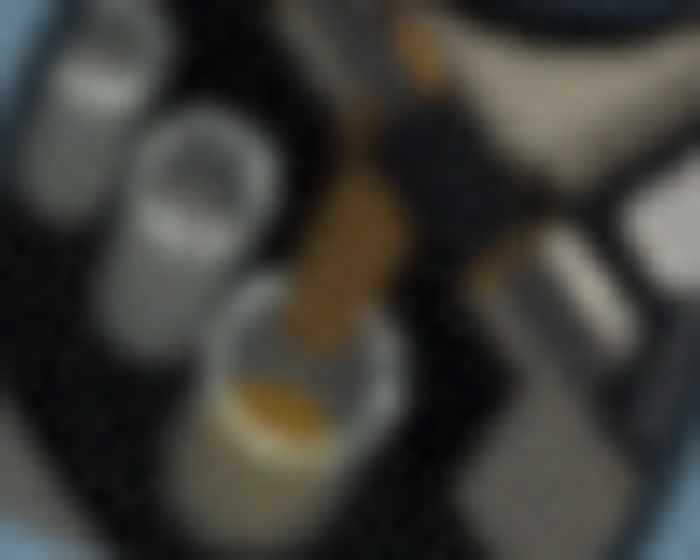

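The coins in the top crop now sit deeper in the tube (top face moved from (293,385) to (280,410)), and the stick hasn't slipped in the grip. Now I'll return it the way it came.

```bash
python3 - <<'E'
from bench import robot
from h import *
robot.move_linear([392,355,320],ori=[np.pi,0,2.118],speed=200)
robot.sleep(.3)
robot.move_linear([392,355,215],speed=130); robot.sleep(.2)
print(robot.current_tcp_pos().round(2),robot.current_t())
snap(robot,'scene','scene13');snap(robot,'top','top13')
crop('scene13',360,100,100,130,5,'s13');crop('top13',160,240,80,70,9,'t13')
E
```

```text
[392.44 355.27 215.87] 40.575
```

View pics/s13.png

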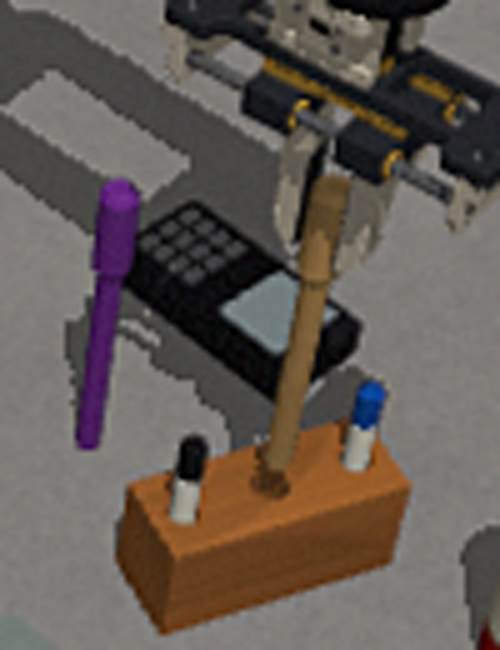

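View pics/t13.png

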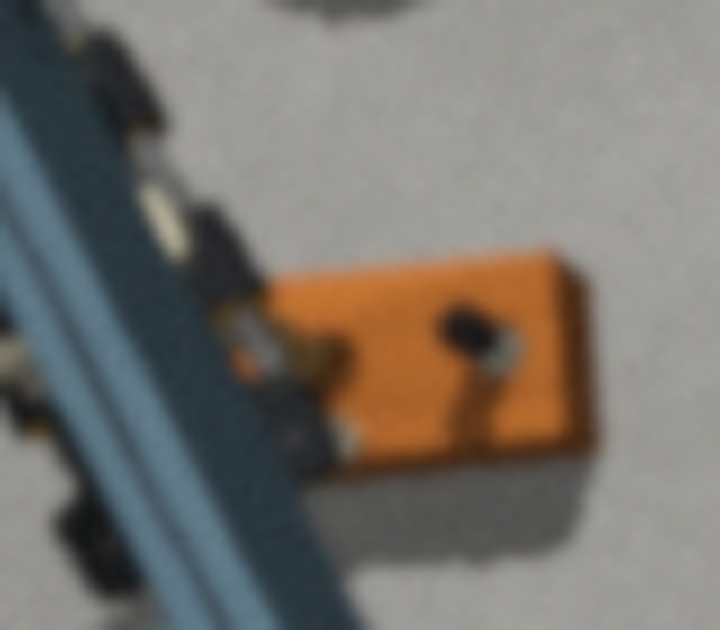

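```bash
python3 - <<'E'
from h import *
S=load('scene13')
si=lambda U,V:(360+(U+.5)/5-.5,100+(V+.5)/5-.5)
print('hole',onz(S,*si(271,485),70),'tip',onz(S,*si(280,466),90))
print([((u+.5-360)*5,(v+.5-100)*5) for u,v in [proj(S,[392,355,70]),proj(S,[392,355,90])]])
E
```

```text
hole [392.76440294 356.22828348  70.        ] tip [396.83513971 356.84950858  90.        ]
[(np.float64(268.9691473470904), np.float64(485.00173750854657)), (np.float64(274.05642320599554), np.float64(461.09832970853245))]
```

```bash
python3 - <<'E'
from h import *
crop('scene13',395,165,45,45,14,'s13b')
S=load('scene13');im=cv2.imread('pics/s13b.png')
for C,z,r,col in [((392,355),70,11,(0,0,255)),((392,355),89.9,8,(0,255,0)),((394,356),89.9,8,(255,255,0))]:
    p=[]
    for th in np.linspace(0,6.283,40):
        u,v=proj(S,[C[0]+r*np.cos(th),C[1]+r*np.sin(th),z]);p.append(((u+.5-395)*14,(v+.5-165)*14))
    cv2.polylines(im,[np.int32(p)],True,col,1)
cv2.imwrite('pics/s13c.png',im)
E
```

```text
(no output)
```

View pics/s13c.png

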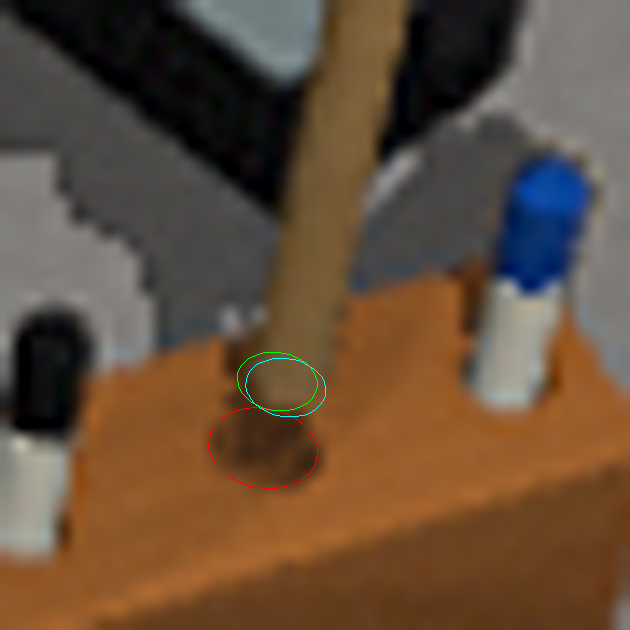

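The tip sits about 2.5 mm too far in +y relative to the hole (tip spans columns 252–332 in the crop, against 237–318 expected). I'll correct that and lower it.

```bash
python3 - <<'E'
from bench import robot
from h import *
x,y=391.2,352.8
robot.move_linear([x,y,208],speed=60)
r=robot.move_linear([x,y,170],speed=40,f_stop=5)
print(r,robot.current_tcp_pos().round(2),robot.current_contact_force().round(1))
if not r:
    r=robot.move_linear([x,y,133],speed=40,f_stop=5)
    print(r,robot.current_tcp_pos().round(2),robot.current_contact_force().round(1))
snap(robot,'scene','scene14');crop('scene14',360,100,100,130,5,'s14');print(robot.current_t())
E
```

```text
False [391.41 352.93 170.29] [-0.7  0.3 -0.7]
True [390.68 352.48 135.72] [-0.3  0.1  3.1]
42.8917
```

View pics/s14.png

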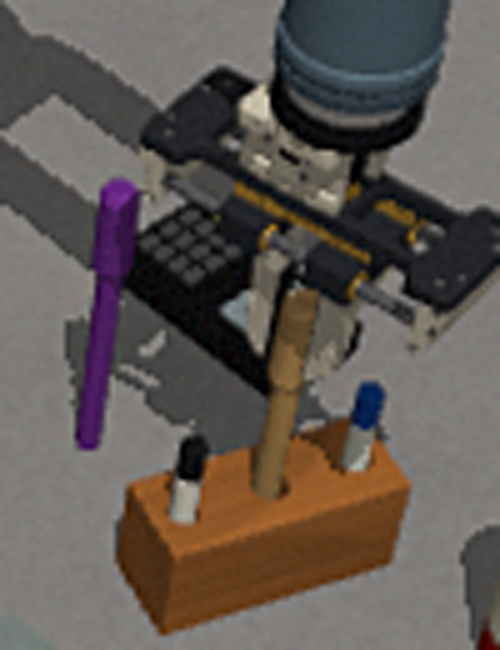

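The stick bottomed at TCP z = 135.7, the height it was picked up from (136.0), so its tip is on the hole's floor. I'll release, retreat and check everything.

```bash
python3 - <<'E'
from bench import robot
from h import *
robot.move_gripper(0.6)
q=robot.current_tcp_pos()
print(robot.move_linear([q[0],q[1],340],speed=130,f_stop=6))
robot.move_ptp([150,480,380],[np.pi,0,2.118])
robot.sleep(.5)
snap(robot,'scene','scene15');snap(robot,'top','top15');print(robot.current_t(),robot.current_contact_force().round(1))
crop('scene15',360,110,100,110,5,'s15');crop('top15',340,150,90,90,6,'t15')
E
```

```text
False
47.0083 [ 0.5 -0.4  0.8]
```

View pics/scene15.png

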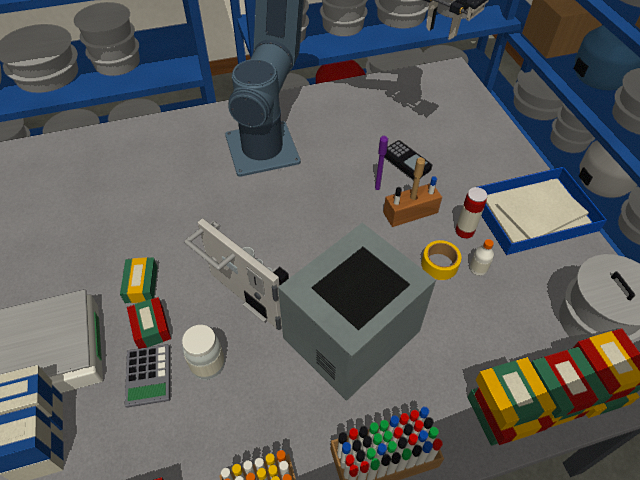

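View pics/s15.png

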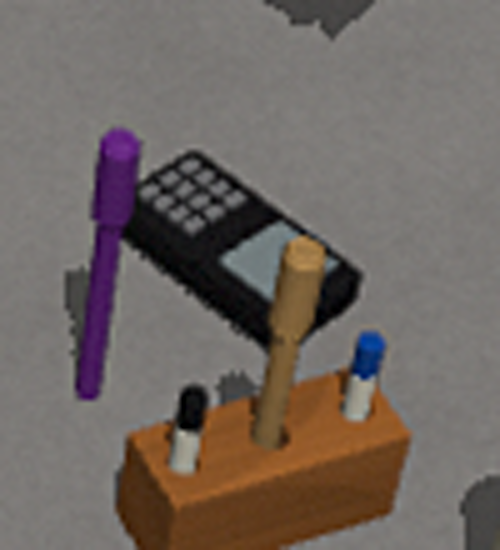

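View pics/t15.png

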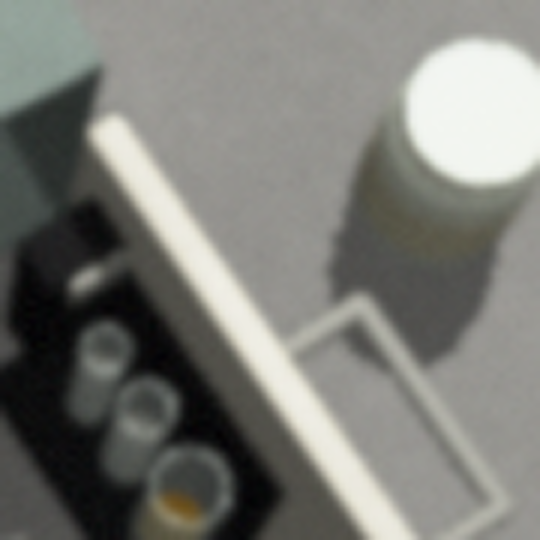

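The stick stands in its hole with its top at (420.6,160), against (421.4,160.5) at the start. The door stays open, the coins are low in the tube and the goods haven't moved. Handing in.

```bash
python3 - <<'E'
from bench import robot
robot.hand_in(); print(robot.current_t())
E
```

```text
the job is handed in; nothing more can be done
the job is handed in; nothing more can be done
```

The job is handed in. The door is open, the wedged coins are down on the pile, and the stick is back in its hole in the pen block. It was handed in at about 47 s of the 72 s allowed. No verdict was reported.

- **Door:** I swung it by its handle to about 1.65 rad and left it there. The last pictures show it still open and the goods where they were.
- **Coins:** I pressed the wedged coins down the widest tube and held 16–18 N on the stick for over half a second. The arm no longer moved as the force rose, and the stick did not slip in the grip. That puts their underside about 85 mm below the mouth, the lower end of the stated 67–85 mm, and the top view shows them deeper.
- **Stick:** It bottomed in the hole at the height it was picked up from (135.7 mm against 136.0). It stands upright within about 1 pixel of its starting view.

**Checks that failed or disagreed:**
- The reported TCP lies about 29–37 mm beyond the real fingertips. Because of this the first grip on the handle shut on air just above the bar. I measured the offset by touching the bar and allowed for it afterwards.
- The first press on the coins, stopped by force, relaxed to about 4 N. I repeated it in small steps.
- The two camera views of the tube mouth first differed by 6 mm, because the door half hides it in one of them. Fitting its rim brought that down to about 2 mm.
- The stick tip came back about 2.5 mm off the hole's centre. I corrected that before lowering it.

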